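# Nest the finishing cups and put them away behind the bifold door

## Robot

A 7-joint arm with a two-finger parallel gripper is mounted at the origin on a cart in front of the work surface, level with it; the furniture and walls round the work are solid. World frame = base frame: x ahead of the robot, y to its left, z up, the work surface at z = 0. Lengths are in m, angles in rad, forces in N, time in s.
With the tool pointing down it reaches from about 0.35 to 0.9 m from the base axis. Payload 8.1 kg.
Tool frame: the origin (TCP) lies at the very end of the fingers, on their centre line; the grasp point (between the pads) lies 19 mm behind it; z points along the fingers, y is the line along which they close (so a half turn about z gives the same grasp; the last joint's range is limited). The gripper opens to 92 mm and grips with 3 to 60 N. Pads are 19 mm wide; open, the fingers measure 130 mm over their backs; the gripper's body (75 mm by 190 mm) begins 47 mm behind the grasp point.
Start: joints at [-1.378, 0.434, 0.025, 1.573, -0.012, 1.134, -0.075], TCP at [0.182, 0.598, 0.227] pointing down, gripper open.
Joint ranges: [-2.62, 2.62], [-0.44, 2.09], [-1.27, 1.32], [0.08, 2.57], [-1.32, 4.46], [0.12, 2], [-2.74, 2.74]. Speed limits (rad/s): [2.22, 2.22, 3.01, 3.01, 3.14, 3.14, 3.14].

## Interface

Orientations are given as a rotation vector (axis times angle).
In Python, from cell import readout, cams, job gives the robot as it stands.
- The arm moves only by the tool drive_tool, never from a script. Its argument "commands" is a list of rows, each a list of 3 entries, a list of its own where there are three numbers: the turn, a rotation vector about the tool's x, y, z in rad, then the shift along the tool's x, y, z in cm, then the gripper's target within -1 to 1 (fully open at 1, half-way at 0, shut at -1). A call has 1 to 20 rows; each row is the pose to reach, as a shift and turn from the pose commanded when the call began, along the tool's axes at that moment; what a row does not reach only later rows make up. A row lasts 1/12 s, in which the tool goes at most 41.7 mm and 7.16 degrees, less where a joint would pass 70% of its speed; a pose out of reach is approached as far as the arm can. A call with a gripper value outside its range is refused whole. The fingers move at their own pace and stop on an object; "newtons" is the grip in N (left out, the last holds). Time passes only in rows, so rows that repeat a pose let the fingers close. It gives the time, the measured TCP pose, the force, the opening and the grip force at its end, in the units of the state.
- readout.observe(): the state, without advancing time (a new reading comes with each control period).
- cams.get_image(name): name is "side" or "top"; returns the picture (420x560x3 uint8, blue, green, red); there is no depth.
- cams.camera_info(name): a dict with "camera_matrix" (3x3 intrinsics, pixels), "k1" (the pictures are not rectified: a ray, as slopes to the right and down, at radius r is drawn at 1 + k1 r^2 times it, then the intrinsics apply), "R" (3x3) and "t" (3): a world point X has camera coordinates R X + t. Camera axes: x right, y down, z forward; pixel columns grow to the right and rows downward; lengths in m; the calibration is good to about 2 mm. A picture is of the moment at which its call begins. camera_info takes no time and is no camera call.
- job.sign_off(): hands the job in; it is judged then, once.
The state is a dict: "clock": time; "joints": joint angles; "dq": joint speeds; "joint_efforts": joint torques, N m; "position": TCP position; "ee_rot": TCP orientation; "force": force on the tool from outside, world axes, zero at the start; "ft_torque": the same for the moment, N m; "width": opening from 0.0 (shut) to 1.0 (fully open); "gripper_force": force on a finger pad.
Only numpy, scipy, OpenCV 4.12 (cv2) and the standard library are available. Lean on these libraries where they do the work, as an engineer would, in place of code of your own. Each camera call takes 0.05 s, during which the arm holds its last target. There are 200 camera calls.

## Task

Clear up after finishing: push the bench cupboard's bifold door by its fold right back until it stops, nest all the loose aluminium cups upright inside one another in size order (largest outside), and stand the nest on the cupboard floor behind the door. Then shut the door flat again, leaving the other things where they are.

Things in the scene. Friction and masses are not known exactly. Their poses are not given: they have to be found in the camera images.
- cupboard: Low plywood bench cupboard, fixed, 250 mm wide. Origin on the bench below the middle of the door track; its x axis leads straight inside (into the doorway), y to the left seen from the front, z up. Inside it is 236 mm wide (y = -118 to 118 mm) and ends at the back wall, x = 133 mm. The vice before it is 90 mm high, the clear bin on its left 236 mm; a shelf overhangs the bench beyond 0.70 m at 0.36 m.
- doorway_floor (a point): Top of the cupboard's floor plate in mid doorway (cupboard x = 0, y = 0, z = 6 mm). The plate is flat from x = -60 mm (a sill in front of the door) to the back wall; the track at x = 0 is let in flush.
- roof_edge (a point): Middle of the roof's lower front edge: cupboard x = 52, y = 0, z = 120 mm. The roof covers only what lies behind this, its top is at 128 mm; the 52 mm between door and roof are open above. The side walls are 100 mm high at the door and slope up to the roof.
- jamb_pivot (a point): Foot of the first door leaf's pivot, on the left: cupboard x = 0, y = 110, z = 6 mm. The folded door stands on this side and leaves the doorway clear from y = -118 to about 55 mm.
- door (a joint): Bifold door, rad: 0 shut flat, 1.35 folded right back (stop). t is the angle of the first leaf about the jamb pivot; the second turns back by 2t, its free end runs in the track. Leaves 110 mm between pivots, 10 mm thick, z = 9 to 97 mm, in front of x = 0 when shut. The fold comes out of the cupboard: fold axis at cupboard x = -110 sin t, y = 110 - 110 cos t mm. Light; stays where left.
- fold_pin (a point): Middle of the steel knob on the hinge pin at the fold, where the door is pushed or pulled: upright round knob 16 mm in diameter, standing from z = 105 to 140 mm above the bench, on the fold axis, above the leaves; this point is at z = 122 mm.
- cup_a: Largest cup. A spun aluminium cup, straight-sided and round, open at the top, 70 mm outside diameter, 54 mm tall, wall 2.5 mm, floor 8 mm thick, foot narrowed by 3.5 mm all round. Origin at the centre of its underside, z up its axis. About 150 g. May be absent.
- cup_b: Second cup. A spun aluminium cup, straight-sided and round, open at the top, 57.6 mm outside diameter, 64 mm tall, wall 2.5 mm, floor 8 mm thick, foot narrowed by 3.5 mm all round. Origin at the centre of its underside, z up its axis. About 120 g. May be absent.
- cup_c: Third cup. A spun aluminium cup, straight-sided and round, open at the top, 45.2 mm outside diameter, 74 mm tall, wall 2.5 mm, floor 8 mm thick, foot narrowed by 3.5 mm all round. Origin at the centre of its underside, z up its axis. About 100 g. May be absent.
- cup_d: Smallest cup. A spun aluminium cup, straight-sided and round, open at the top, 33 mm outside diameter, 84 mm tall, wall 2.5 mm, floor 8 mm thick, foot narrowed by 3.5 mm all round. Origin at the centre of its underside, z up its axis. About 80 g. May be absent.
- stored_tin: Bystander: black polish tin, 69 mm across, 21 mm high, inside the cupboard in the left rear corner. Origin under its centre.
- white_spool: Bystander: white thread spool, 45 mm across, 56 mm high, on the cupboard roof. Origin under its centre.
- brown_spool: Bystander: brown thread spool, 48 mm across, 62 mm high, on the cupboard roof. Origin under its centre.
- wax_puck: Bystander: yellow wax puck, 42 mm across, 13 mm high, among the cups. Origin under its centre.
- brown_tin: Bystander: brown polish tin, 73 mm across, 23 mm high. Origin under its centre.
- small_bottle: Bystander: small brown bottle with black cap, 40 mm across, 85 mm high. Origin under its centre.
- heel_block: Bystander: heel block, 72 x 65 x 16 mm. Origin under its centre.
There are look-alikes about, which are no part of the job. Leave any pink or red look-alike of the cup_b alone.

How it is judged:
On the way, in this order (a step that is already met when the one before it is completed fails the run):
1. the bifold door has been folded right back (value of joint door above 1.2 rad), for 0.2 s.
2. all cups are nested in size order and stand inside the cupboard (horizontal distance between cup_a and cup_b below 0.008 m and z of cup_b in the frame of cup_a between 0.004 and 0.012 m and horizontal distance between cup_a and cup_c below 0.013 m and z of cup_c in the frame of cup_a between 0.004 and 0.02 m and horizontal distance between cup_a and cup_d below 0.018 m and z of cup_d in the frame of cup_a between 0.004 and 0.028 m and horizontal distance between cup_b and cup_c below 0.008 m and z of cup_c in the frame of cup_b between 0.004 and 0.012 m and horizontal distance between cup_b and cup_d below 0.013 m and z of cup_d in the frame of cup_b between 0.004 and 0.02 m and horizontal distance between cup_c and cup_d below 0.008 m and z of cup_d in the frame of cup_c between 0.004 and 0.012 m and x of cup_a in the frame of cupboard between 0.026 and 0.115 m and y of cup_a in the frame of cupboard between -0.1 and 0.1 m and z of cup_a in the frame of cupboard between 0.002 and 0.036 m and angle between each of cup_a, cup_b, cup_c, cup_d's own z axis and vertical below 0.12 rad and x of cup_b in the frame of cupboard between 0.026 and 0.115 m and y of cup_b in the frame of cupboard between -0.1 and 0.1 m and z of cup_b in the frame of cupboard between 0.002 and 0.036 m and x of cup_c in the frame of cupboard between 0.026 and 0.115 m and y of cup_c in the frame of cupboard between -0.1 and 0.1 m and z of cup_c in the frame of cupboard between 0.002 and 0.036 m and x of cup_d in the frame of cupboard between 0.026 and 0.115 m and y of cup_d in the frame of cupboard between -0.1 and 0.1 m and z of cup_d in the frame of cupboard between 0.002 and 0.036 m), for 0.2 s.
At the end, for the whole second after the job is handed in: Every cup present stands upright (within 0.12 rad) in the next larger one, seated on its floor (within 4 mm) and centred within its play; the nest stands on the cupboard floor with its centre at least 26 mm behind the door plane; the door is shut to within 0.08 rad; all at rest (all of step 2 and linear speed of each of cup_a, cup_b, cup_c, cup_d below 0.03 m/s and value of joint door below 0.08 rad and velocity of joint door below 0.05 rad/s); the robot touches nothing.
It fails at once if a bystander is moved by more than 60 mm or knocked over (distance of any of stored_tin, white_spool, brown_spool, wax_puck, brown_tin, small_bottle, heel_block from where it was at the start of the episode above 0.06 m or angle between any of stored_tin, white_spool, brown_spool, wax_puck, brown_tin, small_bottle, heel_block's own z axis and vertical above 0.6 rad).
Of cup_a, cup_b, cup_c, cup_d only 3 to 4 are there at a start; the rules pass over those that are not, and their reading is None.
At some moment in a run one of cup_a, cup_b, cup_c may be knocked a few centimetres aside while the robot is not near it.
It also fails if it takes over 210 s, if anything falls off the work surface, if the arm or the gripper's body presses on something with over 40 N, if the wrist force passes 120 N, or if a joint passes its speed limit or range.

## Working session

There is one attempt and no reset: what is moved stays moved. The work goes in short steps, Python scripts to look and compute and a tool call to move; the robot and the scene stay as the last step left them, time stands still between calls to the robot, and variables do not carry over. Pictures are saved under pics/ and viewed, at most 14 in all, crops included, and the job is handed in when it is done.

Besides the shell and the picture viewer there is one more tool, called after "Emit:" by a JSON object that holds its "op" and its "data", one argument or row to a line. drive_tool: Moves the arm, as the interface text tells. Its arguments: {"type":"object","properties":{"commands":{"type":"array"},"newtons":{"type":"number"}},"required":["commands"]}

```bash
mkdir -p pics; ls; python3 - <<'E'
from cell import readout,cams
import cv2,numpy as np
for n in("top","side"):
    im=cams.get_image(n); cv2.imwrite(f"pics/{n}0.png",im)
    i=cams.camera_info(n); print(n,i)
    print("pos",-np.array(i["R"]).T@np.array(i["t"]))
print(readout.observe())
E
```

```text
pics
top {'camera_matrix': array([[518.57901718,   0.        , 276.55540778],
       [  0.        , 518.57901718, 204.31900919],
       [  0.        ,   0.        ,   1.        ]]), 'k1': -0.060260338571111766, 'R': array([[-0.01112854, -0.99982653, -0.01493548],
       [-0.99852219,  0.01190612, -0.05302532],
       [ 0.05319395,  0.01432331, -0.99848147]]), 't': array([0.0618028 , 0.52315502, 1.15316194])}
pos [0.46172844 0.03904623 1.18007435]
side {'camera_matrix': array([[533.25139788,   0.        , 275.52307261],
       [  0.        , 533.25139788, 201.92310694],
       [  0.        ,   0.        ,   1.        ]]), 'k1': -0.11690138692648876, 'R': array([[-0.86153042, -0.50721065,  0.02242081],
       [-0.2946696 ,  0.46357757, -0.83562292],
       [ 0.41344306, -0.7265213 , -0.54884573]]), 't': array([0.49481289, 0.22337193, 1.37188351])}
pos [-0.07507844  1.14412674  0.92851302]
{'clock': 0.1, 'joints': array([-1.37758557,  0.43518812,  0.02500902,  1.57396873, -0.01158567,
        1.13401383, -0.0750832 ]), 'dq': array([-7.93708476e-04, -3.46094809e-03,  1.67986518e-03, -2.37964611e-03,
        6.97742089e-06,  1.71307384e-03, -4.51737990e-04]), 'joint_efforts': array([ 2.83901260e-03, -6.69132042e+01,  9.87757668e-01, -3.15147686e+01,
       -6.06033253e-02,  3.74598848e-02,  9.32075750e-05]), 'position': array([0.18214151, 0.59740567, 0.2260167 ]), 'ee_rot': array([-4.63079861e-01, -3.10722127e+00,  2.24994659e-03]), 'force': array([-0.25210131,  0.40934451,  0.24191245]), 'ft_torque': array([-0.02172026,  0.02843646,  0.04122512]), 'gripper_force': 0.0, 'width': 1.0007321423983333}
```

View pics/top0.png

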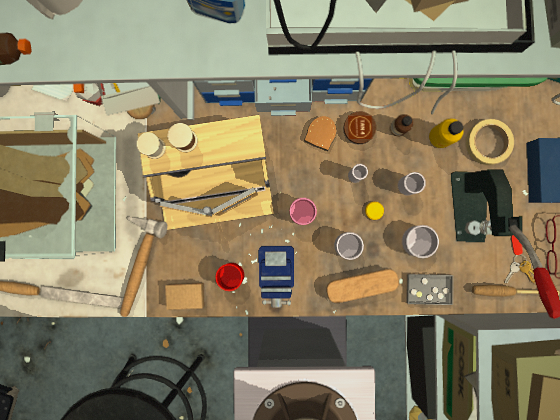

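View pics/side0.png

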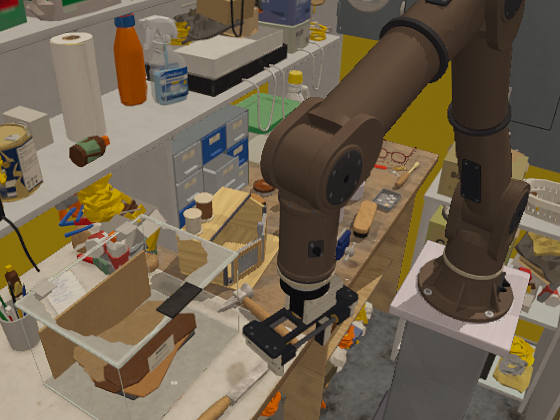

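The top view shows four grey cups near (360,172), (413,183), (349,245) and (422,240), with pink and red look-alikes at (303,211) and (230,277). The cupboard spans about (145–272, 118–228), and the door looks partly open. The side view is mostly blocked by the arm.

```bash
cat > h.py <<'E'
import cv2,numpy as np
from cell import readout,cams
from scipy.spatial.transform import Rotation as Ro
def unproj(n,uv,z):
    i=cams.camera_info(n);K=i["camera_matrix"];k=i["k1"];R=np.array(i["R"]);t=np.array(i["t"])
    uv=np.atleast_2d(np.array(uv,float))
    p=cv2.undistortPoints(uv[:,None],K,np.array([k,0,0,0.]))[:,0]
    d=np.c_[p,np.ones(len(p))]@R; c=-R.T@t
    return c+d*((z-c[2])/d[:,2])[:,None]
def proj(n,X):
    i=cams.camera_info(n)
    return cv2.projectPoints(np.atleast_2d(np.array(X,float)),cv2.Rodrigues(np.array(i["R"]))[0],np.array(i["t"]),i["camera_matrix"],np.array([i["k1"],0,0,0.]))[0][:,0]
def state():
    s=readout.observe();print("t",round(s["clock"],2),"pos",s["position"].round(4),"rot",Ro.from_rotvec(s["ee_rot"]).as_matrix().round(3).tolist(),"F",s["force"].round(1),"w",round(s["width"],3),"gf",round(s["gripper_force"],1));return s
E
python3 - <<'E'
import cv2,numpy as np
from h import *
im=cv2.imread("pics/top0.png")
a=cv2.resize(im[105:235,135:285],None,fx=5,fy=4.6,interpolation=cv2.INTER_CUBIC)
a=cv2.resize(im[105:235,135:285],(690,598),interpolation=cv2.INTER_CUBIC)
cv2.imwrite("pics/cb.png",a)
cv2.imwrite("pics/cups.png",cv2.resize(im[150:270,290:450],(800,600),interpolation=cv2.INTER_CUBIC))
state()
E
```

```text
t 0.1 pos [0.1821 0.5974 0.226 ] rot [[-0.957, 0.292, -0.0], [0.292, 0.957, -0.001], [-0.0, -0.001, -1.0]] F [-0.3  0.4  0.2] w 1.001 gf 0.0
```

View pics/cb.png

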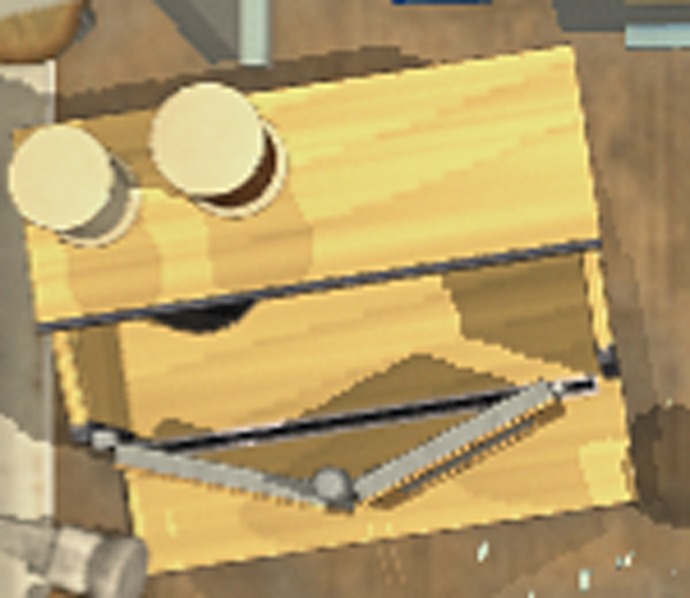

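View pics/cups.png

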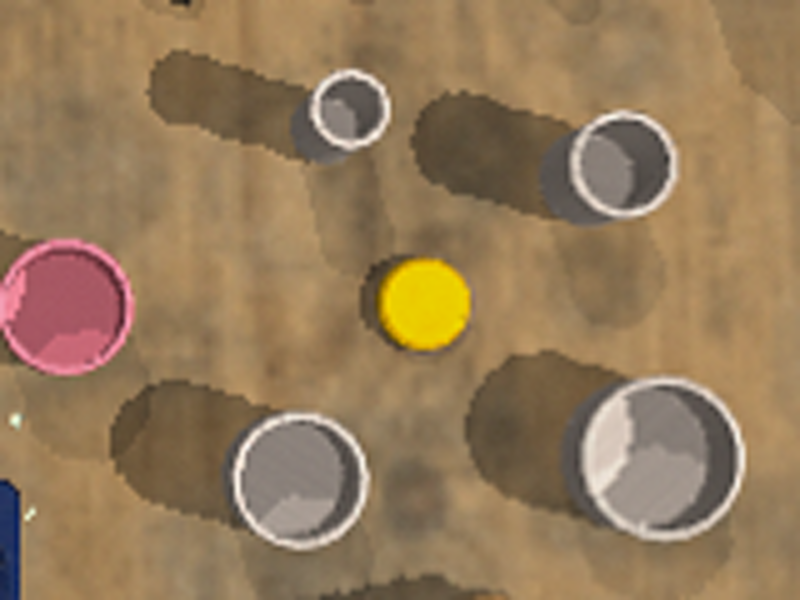

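Cupboard crop: the roof front edge runs from crop (40,328) to (600,242), the sill corners are at (150,573) and (637,497), and the fold knob is at (332,485), so the door is partly open. Cups crop: the rims are centred at d (350,111), c (624,164), b (300,481) and a (663,458). The puck is at (424,305) and the pink cup at (66,307).

```bash
cat >> h.py <<'E'
def px(p,o,s): return (np.array(p,float)+.5)/s-.5+np.array(o)
E
python3 - <<'E'
from h import *
C=lambda p:px(p,(135,105),4.6)
P=lambda p,z:unproj("top",C(p),z)[0]
from scipy.optimize import least_squares
src=[((40,328),(52,125,128)),((600,242),(52,-125,128)),((15,130),(140,125,128)),((573,45),(140,-125,128)),((150,573),(-60,118,6)),((637,497),(-60,-118,6)),((104,440),(0,110,97))]
for p,c in src: print(c,P(p,c[2]/1000).round(4))
W=np.array([P(p,c[2]/1000)[:2] for p,c in src]); L=np.array([c[:2] for p,c in src])/1000
w=np.array([1,1,0,0,1,1,1.])
def T(q,l): c,s=np.cos(q[2]),np.sin(q[2]); return q[:2]+l@np.array([[c,s],[-s,c]])
# only y-half widths uncertain
r=least_squares(lambda q:((T(q,L)-W)*w[:,None]).ravel(),[.5,.2,0]);q=r.x
print("cupboard",q.round(4),(T(q,L)-W).round(4).tolist())
def inv(q,p): c,s=np.cos(q[2]),np.sin(q[2]); return (np.array(p)-q[:2])@np.array([[c,-s],[s,c]])
pin=P((332,485),.14); print("pin",pin,inv(q,pin[:2]))
D=lambda p,z:unproj("top",px(p,(290,150),5),z)[0]
for n,p,z in [("d",(350,111),.084),("c",(624,164),.074),("b",(300,481),.064),("a",(663,458),.054),("puck",(424,305),.013),("pink",(66,307),.064)]:
    print(n,D(p,z).round(4), inv(q,D(p,z)[:2]).round(4))
for n,p,z in [("vice topleft",(260,247),.09),("vice tr",(294,247),.09),("vb",(294,300),.09),("hammer",(160,228),.03),("bin r",(77,250),.236),("bin r2",(72,117),.236),("red",(230,275),.06),("btop",(403,123),.085)]: print(n,unproj("top",p,z)[0].round(3))
np.save("cb.npy",q)
E
```

```text
(52, 125, 128) [0.5795 0.3272 0.128 ]
(52, -125, 128) [0.6144 0.0766 0.128 ]
(140, 125, 128) [0.6691 0.3391 0.128 ]
(140, -125, 128) [0.7033 0.0878 0.128 ]
(-60, 118, 6) [0.4706 0.3053 0.006 ]
(-60, -118, 6) [0.5055 0.064  0.006 ]
(0, 110, 97) [0.531  0.3059 0.097 ]
cupboard [0.5465 0.1945 0.143 ] [[0.0007, -0.0016], [0.0013, 0.0016], [-0.0018, -0.001], [-0.0004, 0.0029], [-0.0003, -0.0026], [-0.0015, 0.0052], [-0.0002, -0.0025]]
pin [0.50727041 0.19460627 0.14      ] [-0.03881016  0.00571699]
d [ 0.5871 -0.1223  0.084 ] [-0.0049 -0.3193]
c [ 0.5641 -0.2409  0.074 ] [-0.0446 -0.4334]
b [ 0.4302 -0.1007  0.064 ] [-0.1572 -0.2755]
a [ 0.4379 -0.2598  0.054 ] [-0.1723 -0.4341]
puck [ 0.5071 -0.1643  0.013 ] [-0.0901 -0.3495]
pink [ 0.5061 -0.0013  0.064 ] [-0.0679 -0.188 ]
vice topleft [0.431 0.09  0.09 ]
vice tr [0.43  0.019 0.09 ]
vb [0.319 0.02  0.09 ]
hammer [0.473 0.316 0.03 ]
bin r [0.432 0.421 0.236]
bin r2 [0.68  0.434 0.236]
red [0.37  0.157 0.06 ]
btop [ 0.691 -0.217  0.085]
```

```bash
cat >> h.py <<'E'
q=np.load("cb.npy") if __import__("os").path.exists("cb.npy") else None
RC=Ro.from_euler("z",q[2]).as_matrix()
RT=RC@np.diag([-1.,1,-1])   # tool aligned: x=-cx, y=cy, z down
def toC(p): return RC.T@(np.array(p)-[q[0],q[1],0])
def toW(c): return RC@np.array(c)+[q[0],q[1],0]
def go(*cs):
    s=readout.observe();R=Ro.from_rotvec(s["ee_rot"]).as_matrix()
    print("t",round(s["clock"],2),"C",(toC(s["position"])*1000).round(1),"F",s["force"].round(1),"w",round(s["width"]*92,1),"gf",round(s["gripper_force"],1),"turn",Ro.from_matrix(R.T@RT).as_rotvec().round(3))
    for c in cs: print(c,(R.T@(toW(np.array(c)/1000)-s["position"])*100).round(2))
E
python3 - <<'E'
from h import *
go((-180,6,226),(-39,6,190),(-39,6,112))
for p,z in [((150,146),.184),((181,134),.19)]: print(toC(unproj("top",p,z)[0]))
E
```

```text
t 0.1 C [-303.2  450.7  226. ] F [-0.3  0.4  0.2] w 92.1 gf 0.0 turn [-0.001 -0.    -0.439]
(-180, 6, 226) [-30.05 -35.02   0.06]
(-39, 6, 190) [-42.82 -29.03   3.65]
(-39, 6, 112) [-42.81 -29.02  11.45]
[0.09920199 0.09130395 0.184     ]
[0.11156863 0.02677294 0.19      ]
```

Emit:
{"op": "drive_tool", "data": {
  "commands": [
    [[0, 0, -0.1], [-8, -10, 0], 0],
    [[0, 0, -0.2], [-15, -18, 0], -0.2],
    [[0, 0, -0.3], [-22, -26, 0], -0.2],
    [[0, 0, -0.439], [-30, -35, 0], -0.2],
    [[0, 0, -0.439], [-30, -35, 0], -0.2],
    [[0, 0, -0.439], [-30, -35, 0], -0.2],
    [[0, 0, -0.439], [-30, -35, 0], -0.2],
    [[0, 0, -0.439], [-30, -35, 0], -0.2],
    [[0, 0, -0.439], [-30, -35, 0], -0.2],
    [[0, 0, -0.439], [-30, -35, 0], -0.2],
    [[0, 0, -0.439], [-30, -35, 0], -0.2],
    [[0, 0, -0.439], [-30, -35, 0], -0.2],
    [[0, 0, -0.439], [-42.8, -29, 3.6], -0.2],
    [[0, 0, -0.439], [-42.8, -29, 3.6], -0.2],
    [[0, 0, -0.439], [-42.8, -29, 3.6], -0.2],
    [[0, 0, -0.439], [-42.8, -29, 3.6], -0.2],
    [[0, 0, -0.439], [-42.8, -29, 3.6], -0.2],
    [[0, 0, -0.439], [-42.8, -29, 3.6], -0.2]
  ],
  "newtons": 10
}}

```text
clock: 1.6
position: [0.5072, 0.1953, 0.1896]
ee_rot: [0.223, -3.132, 0.002]
force: [-0.5, 0.4, -0.3]
width: 0.403
gripper_force: 0.0
```

```bash
python3 - <<'E'
from h import *
go((-39,6,112))
im=cams.get_image("top");cv2.imwrite("pics/t1.png",cv2.resize(im[100:300,130:330],(600,600)))
E
```

```text
t 1.6 C [-38.8   6.4 189.6] F [-0.5  0.4 -0.3] w 37.1 gf 0.0 turn [-0.001 -0.002 -0.001]
(-39, 6, 112) [ 0.01 -0.03  7.76]
```

View pics/t1.png

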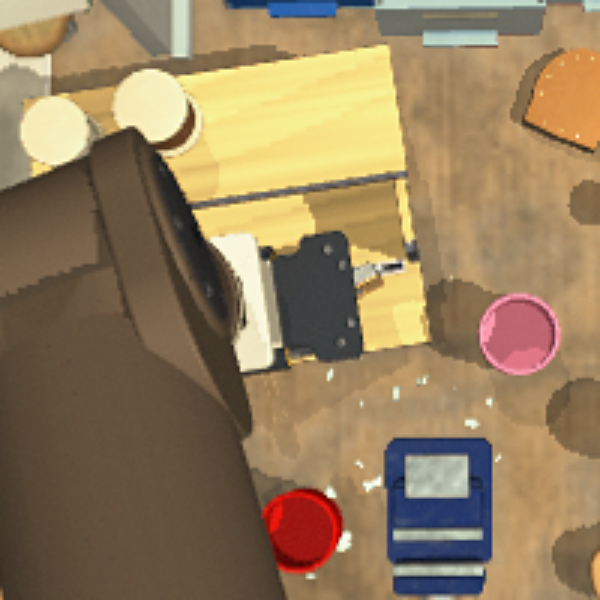

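The arm covers the left of the cupboard, and the gripper (crop 240–360, 235–370) stands over the fold knob, clear of the roof. I'll lower and grip the knob.

Emit:
{"op": "drive_tool", "data": {
  "commands": [
    [[0, 0, 0], [0, 0, 3], -0.2],
    [[0, 0, 0], [0, 0, 6], -0.2],
    [[0, 0, 0], [0, 0, 7.7], -0.2],
    [[0, 0, 0], [0, 0, 7.7], -0.2],
    [[0, 0, 0], [0, 0, 7.7], -0.2],
    [[0, 0, 0], [0, 0, 7.7], -1],
    [[0, 0, 0], [0, 0, 7.7], -1],
    [[0, 0, 0], [0, 0, 7.7], -1],
    [[0, 0, 0], [0, 0, 7.7], -1],
    [[0, 0, 0], [0, 0, 7.7], -1],
    [[0, 0, 0], [0, 0, 7.7], -1]
  ],
  "newtons": 10
}}

```text
clock: 2.57
position: [0.5081, 0.1979, 0.1151]
ee_rot: [-0.226, 3.13, 0.005]
force: [1.1, 5.0, 2.2]
width: 0.174
gripper_force: 10.0
```

```bash
python3 - <<'E'
from h import *
t=np.array([.36,.55,.75,.95,1.1,1.25,1.33,1.37])
go(*[(-110*np.sin(a),110-110*np.cos(a),112) for a in t])
E
```

```text
t 2.57 C [-37.5   8.9 115.1] F [1.1 5.  2.2] w 16.0 gf 10.0 turn [0.003 0.003 0.001]
(np.float64(-38.750165660259896), np.float64(7.051349395427167), 112) [ 0.12 -0.18  0.31]
(np.float64(-57.49559518237251), np.float64(16.22230257345437), 112) [2.   0.74 0.3 ]
(np.float64(-74.98026360256675), np.float64(29.514224423879696), 112) [3.74 2.07 0.3 ]
(np.float64(-89.4757055268311), np.float64(46.01486015897281), 112) [5.19 3.72 0.3 ]
(np.float64(-98.0328096067579), np.float64(60.10442664318649), 112) [6.05 5.13 0.3 ]
(np.float64(-104.38830812911448), np.float64(75.31454013652045), 112) [6.68 6.65 0.3 ]
(np.float64(-106.8263215713149), np.float64(83.76763412229046), 112) [6.92 7.5  0.31]
(np.float64(-107.78988675384755), np.float64(88.06053069026699), 112) [7.02 7.93 0.31]
```

Emit:
{"op": "drive_tool", "data": {
  "commands": [
    [[0, 0, 0], [1, 0.4, 0], -1],
    [[0, 0, 0], [2, 0.9, 0], -1],
    [[0, 0, 0], [2.9, 1.5, 0], -1],
    [[0, 0, 0], [3.7, 2.2, 0], -1],
    [[0, 0, 0], [4.5, 3, 0], -1],
    [[0, 0, 0], [5.2, 3.8, 0], -1],
    [[0, 0, 0], [5.7, 4.5, 0], -1],
    [[0, 0, 0], [6.1, 5.2, 0], -1],
    [[0, 0, 0], [6.4, 6, 0], -1],
    [[0, 0, 0], [6.7, 6.7, 0], -1],
    [[0, 0, 0], [6.8, 7.3, 0], -1],
    [[0, 0, 0], [6.9, 7.8, 0], -1],
    [[0, 0, 0], [6.9, 8.2, 0], -1],
    [[0, 0, 0], [6.9, 8.2, 0], -1],
    [[0, 0, 0], [6.9, 8.2, 0], -1],
    [[0, 0, 0], [6.9, 8.2, 0], -1],
    [[0, 0, 0], [6.9, 8.2, 0], -1]
  ]
}}

```text
clock: 3.98
position: [0.4245, 0.2664, 0.1138]
ee_rot: [0.225, -3.129, 0.002]
force: [-8.1, -1.8, 9.1]
width: 0.172
gripper_force: 10.0
```

```bash
python3 - <<'E'
from h import *
go()
E
```

```text
t 3.98 C [-110.5   88.5  113.8] F [-8.1 -1.8  9.1] w 15.9 gf 10.0 turn [-0.001 -0.004  0.001]
```

Emit:
{"op": "drive_tool", "data": {
  "commands": [
    [[0, 0, 0], [0, 0, 0], 0.1],
    [[0, 0, 0], [0, 0, 0], 0.1],
    [[0, 0, 0], [0, 0, 0], 0.1],
    [[0, 0, 0], [0, 0, 0], 0.1],
    [[0, 0, 0], [0, 0, -4], 0.1],
    [[0, 0, 0], [0, 0, -8], 0.1],
    [[0, 0, 0], [0, 0, -12], 0.3],
    [[0, 0, 0], [0, 0, -12], 1],
    [[0, 0, 0], [0, 0, -12], 1],
    [[0, 0, 0], [0, 0, -12], 1]
  ],
  "newtons": 15
}}

```text
clock: 4.82
position: [0.4269, 0.2669, 0.2335]
ee_rot: [0.225, -3.134, -0.0]
force: [-0.8, -0.0, -0.3]
width: 0.793
gripper_force: 0.0
```

```bash
cat >> h.py <<'E'
H=dict(a=(.054,70),b=(.064,57.6),c=(.074,45.2),d=(.084,33))
def cups(im,box=(290,120,452,290),show=True):
    # grey interiors/rims: low-saturation blobs -> rim via enclosing circle of bright/grey pixels
    hsv=cv2.cvtColor(im,cv2.COLOR_BGR2HSV); m=((hsv[...,1]<45)&(hsv[...,2]>75)).astype(np.uint8)
    x0,y0,x1,y1=box; mm=np.zeros_like(m); mm[y0:y1,x0:x1]=m[y0:y1,x0:x1]
    w=((hsv[...,1]<40)&(hsv[...,2]>165)).astype(np.uint8)*mm
    cs,_=cv2.findContours(mm,cv2.RETR_EXTERNAL,cv2.CHAIN_APPROX_NONE)
    for c in cs:
        if cv2.contourArea(c)<60: continue
        bl=np.zeros_like(m);cv2.drawContours(bl,[c],-1,1,-1)
        ys,xs=np.nonzero(bl*w)
        if len(xs)<15: continue
        (u,v),r=cv2.minEnclosingCircle(np.c_[xs,ys].astype(np.float32))
        for k,(h,d) in H.items():
            p=unproj("top",(u,v),h)[0]; dia=2*(r+.3)*(1.18-h)/518.6*1000
            if abs(dia-d)<4.5: print(k,"px",round(u,1),round(v,1),"dia",round(dia,1),"C",(toC(p)*1000).round(1))
E
python3 - <<'E'
from h import *
go()
im=cams.get_image("top");cv2.imwrite("pics/t2.png",im); cups(im)
cv2.imwrite("pics/t2c.png",cv2.resize(im[100:300,100:360],(780,600)))
E
```

```text
t 4.82 C [-108.1   88.7  233.5] F [-0.8 -0.  -0.3] w 72.9 gf 0.0 turn [ 0. -0.  0.]
a px 428.0 284.5 dia 73.5 C [-266.5 -431.2   54. ]
b px 349.5 245.7 dia 59.7 C [-156.8 -275.5   64. ]
a px 422.2 241.4 dia 71.8 C [-172.6 -434.    54. ]
c px 414.0 182.5 dia 46.3 C [ -44.7 -432.5   74. ]
d px 359.6 171.4 dia 34.1 C [  -4.1 -319.4   84. ]
```

View pics/t2c.png

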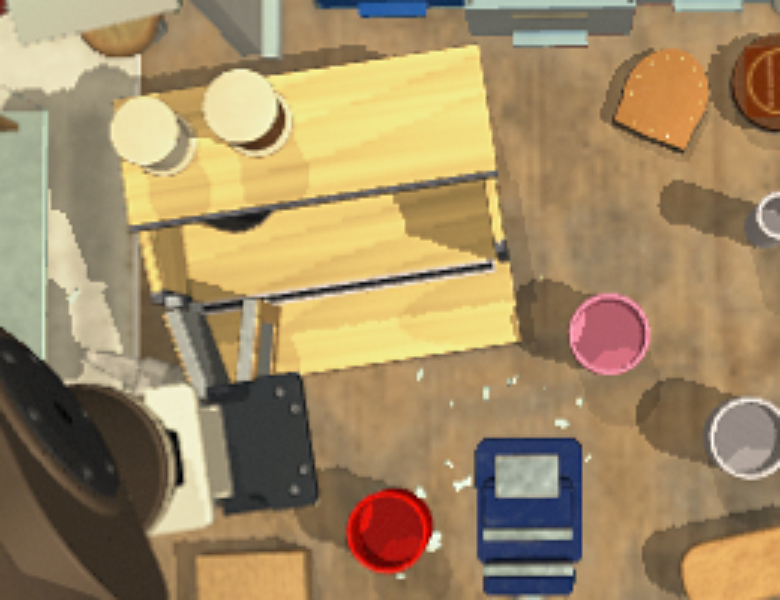

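The door is folded back. The doorway and sill are clear between crop (270,300) and (515,350), and all four cups are unmoved.

Emit:
{"op": "drive_tool", "data": {
  "commands": [
    [[0, 0, 0], [0.8, -4, 0], 1],
    [[0, 0, 0], [1.6, -8, 0], 1],
    [[0, 0, 0], [2.4, -12, 0], 1],
    [[0, 0, 0], [3.2, -16, 0], 1],
    [[0, 0, 0], [6.4, -52.3, 0], 1],
    [[0, 0, 0], [6.4, -52.3, 0], 1],
    [[0, 0, 0], [6.4, -52.3, 0], 1],
    [[0, 0, 0], [6.4, -52.3, 0], 1],
    [[0, 0, 0], [6.4, -52.3, 0], 1],
    [[0, 0, 0], [6.4, -52.3, 0], 1],
    [[0, 0, 0], [6.4, -52.3, 0], 1],
    [[0, 0, 0], [6.4, -52.3, 0], 1],
    [[0, 0, 0], [6.4, -52.3, 0], 1],
    [[0, 0, 0], [6.4, -52.3, 0], 1],
    [[0, 0, 0], [6.4, -52.3, 0], 1],
    [[0, 0, 0], [6.4, -52.3, 0], 1],
    [[0, 0, 0], [6.4, -52.3, 0], 1],
    [[0, 0, 0], [6.4, -52.3, 0], 1]
  ]
}}

```text
clock: 6.37
position: [0.4384, -0.2583, 0.2333]
ee_rot: [0.228, -3.133, -0.001]
force: [-1.1, -0.1, 0.4]
width: 0.997
gripper_force: 0.0
```

```bash
python3 - <<'E'
from h import *
go((-172.5,-434,38))
im=cams.get_image("top");cv2.imwrite("pics/t3.png",im); cups(im)
E
```

```text
t 6.37 C [-171.5 -432.7  233.3] F [-1.1 -0.1  0.4] w 91.8 gf 0.0 turn [ 0.001 -0.001  0.002]
(-172.5, -434, 38) [ 0.08 -0.14 19.53]
a px 428.0 286.0 dia 72.0 C [-269.6 -430.7   54. ]
b px 349.5 245.7 dia 59.7 C [-157.  -275.3   64. ]
c px 413.8 182.5 dia 46.1 C [ -44.6 -432.2   74. ]
d px 359.6 171.4 dia 34.1 C [  -4.1 -319.4   84. ]
```

View pics/t3.png

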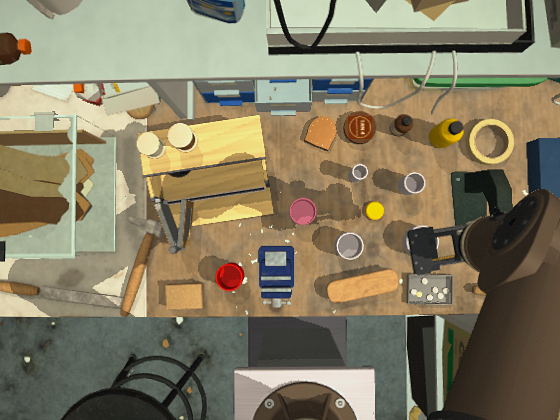

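The gripper hangs over cup a at about (425,245), and the wrist is straight above it. The other cups are unmoved.

Emit:
{"op": "drive_tool", "data": {
  "commands": [
    [[0, 0, 0], [0.1, -0.1, 4], 1],
    [[0, 0, 0], [0.1, -0.1, 8], 1],
    [[0, 0, 0], [0.1, -0.1, 12], 1],
    [[0, 0, 0], [0.1, -0.1, 14.5], 1],
    [[0, 0, 0], [0.1, -0.1, 17], 1],
    [[0, 0, 0], [0.1, -0.1, 18.5], 1],
    [[0, 0, 0], [0.1, -0.1, 19.5], 1],
    [[0, 0, 0], [0.1, -0.1, 19.5], 1],
    [[0, 0, 0], [0.1, -0.1, 19.5], 1],
    [[0, 0, 0], [0.1, -0.1, 19.5], -1],
    [[0, 0, 0], [0.1, -0.1, 19.5], -1],
    [[0, 0, 0], [0.1, -0.1, 19.5], -1],
    [[0, 0, 0], [0.1, -0.1, 19.5], -1],
    [[0, 0, 0], [0.1, -0.1, 19.5], -1],
    [[0, 0, 0], [0.1, -0.1, 19.5], -1],
    [[0, 0, 0], [0.1, -0.1, 19.5], -1]
  ],
  "newtons": 15
}}

```text
clock: 7.75
position: [0.438, -0.2609, 0.0394]
ee_rot: [-0.225, 3.132, 0.0]
force: [0.4, 1.9, 7.2]
width: 0.745
gripper_force: 15.1
```

Emit:
{"op": "drive_tool", "data": {
  "commands": [
    [[0, 0, 0], [0, 0, -2], -1],
    [[0, 0, 0], [0, 0, -5], -1],
    [[0, 0, 0], [0, 0, -8], -1],
    [[0, 0, 0], [0, 0, -11], -1],
    [[0, 0, 0], [0, 0, -13], -1],
    [[0, 0, 0], [0, 0, -13], -1]
  ]
}}

```text
clock: 8.25
position: [0.4393, -0.2623, 0.1727]
ee_rot: [-0.224, 3.128, -0.004]
force: [0.3, -1.6, -0.0]
width: 0.75
gripper_force: 15.1
```

```bash
python3 - <<'E'
from h import *
go((-100,-250,165),(-40,-20,165),(5,-20,110),(5,-20,44))
E
```

```text
t 8.25 C [-171.2 -436.8  172.7] F [ 0.3 -1.6 -0. ] w 69.0 gf 15.1 turn [-0.003  0.006 -0.   ]
(-100, -250, 165) [-7.11 18.68  0.75]
(-40, -20, 165) [-13.11  41.69   0.72]
(5, -20, 110) [-17.57  41.7    6.24]
(5, -20, 44) [-17.54  41.72  12.84]
```

Emit:
{"op": "drive_tool", "data": {
  "commands": [
    [[0, 0, 0], [-0.8, 2.5, 0], -1],
    [[0, 0, 0], [-2, 6, 0], -1],
    [[0, 0, 0], [-3.5, 9.5, 0], -1],
    [[0, 0, 0], [-4.7, 13, 0], -1],
    [[0, 0, 0], [-6, 16.5, 0], -1],
    [[0, 0, 0], [-7.2, 20, 0], -1],
    [[0, 0, 0], [-8.4, 23.5, 0], -1],
    [[0, 0, 0], [-9.6, 27, 0], -1],
    [[0, 0, 0], [-10.8, 30.5, 0], -1],
    [[0, 0, 0], [-12, 34, 0], -1],
    [[0, 0, 0], [-13.2, 37.5, 0], -1],
    [[0, 0, 0], [-15, 40, 0], -1],
    [[0, 0, 0], [-17.5, 41.7, 0], -1],
    [[0, 0, 0], [-17.5, 41.7, 2], -1],
    [[0, 0, 0], [-17.5, 41.7, 5], -1],
    [[0, 0, 0], [-17.5, 41.7, 7], -1],
    [[0, 0, 0], [-17.5, 41.7, 7], -1]
  ]
}}

```text
clock: 9.67
position: [0.5479, 0.176, 0.094]
ee_rot: [0.225, -3.126, 0.004]
force: [-0.8, 0.6, -1.2]
width: 0.75
gripper_force: 15.1
```

```bash
python3 - <<'E'
from h import *
go((5,-20,44))
E
```

```text
t 9.67 C [ -1.3 -18.5  94. ] F [-0.8  0.6 -1.2] w 69.0 gf 15.1 turn [-0.002 -0.008  0.001]
(5, -20, 44) [-0.67 -0.14  4.99]
```

Emit:
{"op": "drive_tool", "data": {
  "commands": [
    [[0, 0, 0], [-0.4, 0, 1], -1],
    [[0, 0, 0], [-0.4, 0, 2], -1],
    [[0, 0, 0], [-0.4, 0, 3], -1],
    [[0, 0, 0], [-0.4, 0, 4], -1],
    [[0, 0, 0], [-0.4, 0, 4], -1],
    [[0, 0, 0], [-0.4, 0, 4], -1],
    [[0, 0, 0], [-0.4, 0, 4], -1]
  ]
}}

```text
clock: 10.25
position: [0.5555, 0.1774, 0.0591]
ee_rot: [-0.224, 3.133, 0.0]
force: [0.0, 0.8, -1.4]
width: 0.748
gripper_force: 15.1
```

```bash
python3 - <<'E'
from h import *
go((5,-20,44))
E
```

```text
t 10.25 C [  6.4 -18.2  59.1] F [ 0.   0.8 -1.4] w 68.8 gf 15.1 turn [0.    0.001 0.   ]
(5, -20, 44) [ 0.14 -0.18  1.51]
```

Emit:
{"op": "drive_tool", "data": {
  "commands": [
    [[0, 0, 0], [0.1, -0.1, 0.5], -1],
    [[0, 0, 0], [0.1, -0.1, 1], -1],
    [[0, 0, 0], [0.1, -0.1, 1.4], -1],
    [[0, 0, 0], [0.1, -0.1, 1.4], -1],
    [[0, 0, 0], [0.1, -0.1, 1.4], -1],
    [[0, 0, 0], [0.1, -0.1, 1.4], 0.85],
    [[0, 0, 0], [0.1, -0.1, 1.4], 0.85],
    [[0, 0, 0], [0.1, -0.1, 1.4], 0.85],
    [[0, 0, 0], [0.1, -0.1, 1.4], 0.85],
    [[0, 0, 0], [0.1, -0.1, -2], 0.85],
    [[0, 0, 0], [0.1, -0.1, -6], 0.85],
    [[0, 0, 0], [0.1, -0.1, -10], 0.85],
    [[0, 0, 0], [0.1, -0.1, -14], 0.85],
    [[0, 0, 0], [0.1, -0.1, -14], 0.85]
  ]
}}

```text
clock: 11.42
position: [0.5583, 0.1768, 0.2066]
ee_rot: [-0.223, 3.123, 0.006]
force: [2.1, -0.2, -0.5]
width: 0.922
gripper_force: 0.0
```

Emit:
{"op": "drive_tool", "data": {
  "commands": [
    [[0, 0, 0], [1, -2, 0], 0.6],
    [[0, 0, 0], [3, -6, 0], 0.6],
    [[0, 0, 0], [16.2, -25.5, 0], 0.6],
    [[0, 0, 0], [16.2, -25.5, 0], 0.6],
    [[0, 0, 0], [16.2, -25.5, 0], 0.6],
    [[0, 0, 0], [16.2, -25.5, 0], 0.6],
    [[0, 0, 0], [16.2, -25.5, 0], 0.6],
    [[0, 0, 0], [16.2, -25.5, 0], 0.6],
    [[0, 0, 0], [16.2, -25.5, 0], 0.6],
    [[0, 0, 0], [16.2, -25.5, 0], 0.6],
    [[0, 0, 0], [16.2, -25.5, 0], 0.6],
    [[0, 0, 0], [16.2, -25.5, 0], 0.6]
  ]
}}

```text
clock: 12.42
position: [0.431, -0.0982, 0.1987]
ee_rot: [-0.227, 3.133, 0.0]
force: [-0.4, 0.1, 0.3]
width: 0.797
gripper_force: 0.0
```

```bash
cat >> h.py <<'E'
def rim(im,box,h,dmm,vmin=165):
    # Hough circle of known size in a box
    x0,y0,x1,y1=box; g=cv2.resize(cv2.cvtColor(im[y0:y1,x0:x1],cv2.COLOR_BGR2GRAY),None,fx=4,fy=4,interpolation=cv2.INTER_CUBIC)
    r=dmm/2000*518.6/(1.18-h)*4
    c=cv2.HoughCircles(g,cv2.HOUGH_GRADIENT,1,20,param1=120,param2=18,minRadius=int(r-3),maxRadius=int(r+4))
    if c is None: print("none");return
    for u,v,rr in c[0][:2]:
        p=px((u,v),(x0,y0),4); print("rim px",p.round(1),"r",rr.round(1),"exp",r.round(1),"C",(toC(unproj("top",p,h)[0])*1000).round(1))
E
python3 - <<'E'
from h import *
go((-157,-275.5,50))
im=cams.get_image("top");cv2.imwrite("pics/t4.png",im); cups(im); cups(im,(165,150,280,240)); rim(im,(175,150,280,240),.06,70)
cv2.imwrite("pics/t4c.png",cv2.resize(im[130:280,140:380],(800,500)))
E
```

```text
t 12.42 C [-156.  -273.2  198.7] F [-0.4  0.1  0.3] w 73.3 gf 0.0 turn [0.    0.    0.002]
(-157, -275.5, 50) [ 0.1  -0.23 14.87]
d px 345.0 250.0 dia 37.4 C [-163.5 -262.2   84. ]
c px 414.0 182.5 dia 46.4 C [ -44.6 -432.6   74. ]
d px 359.5 171.4 dia 34.5 C [  -4.  -319.2   84. ]Traceback (most recent call last):
  File "<stdin>", line 3, in <module>
  File "h.py", line 48, in rim
    p=px((u,v),(x0,y0),4); print("rim px",p.round(1),"r",rr.round(1),"exp",r.round(1),"C",(toC(unproj("top",p,h)[0])*1000).round(1))
                                                                           ^^^^^^^
AttributeError: 'float' object has no attribute 'round'
```

```bash
sed -i 's/r.round(1),"C"/round(r,1),"C"/' h.py
python3 - <<'E'
from h import *
im=cv2.imread("pics/t4.png"); rim(im,(175,150,280,240),.06,70)
cv2.imwrite("pics/t4c.png",cv2.resize(im[130:280,140:380],(800,500)))
E
```

```text
rim px [222. 190.] r 61.9 exp 64.8 C [  4.3 -22.1  60. ]
```

View pics/t4c.png

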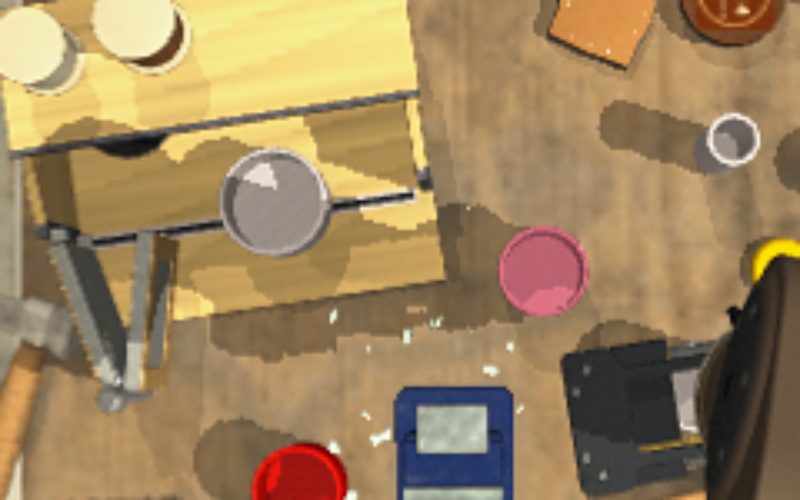

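Cup a stands upright in the doorway at crop (275,202), which is cupboard (4,-21) mm. The gripper is above cup b.

Emit:
{"op": "drive_tool", "data": {
  "commands": [
    [[0, 0, 0], [0.1, -0.2, 4], 0.8],
    [[0, 0, 0], [0.1, -0.2, 8], 0.8],
    [[0, 0, 0], [0.1, -0.2, 11], 0.8],
    [[0, 0, 0], [0.1, -0.2, 13], 0.8],
    [[0, 0, 0], [0.1, -0.2, 14.8], 0.8],
    [[0, 0, 0], [0.1, -0.2, 14.8], 0.8],
    [[0, 0, 0], [0.1, -0.2, 14.8], 0.8],
    [[0, 0, 0], [0.1, -0.2, 14.8], -1],
    [[0, 0, 0], [0.1, -0.2, 14.8], -1],
    [[0, 0, 0], [0.1, -0.2, 14.8], -1],
    [[0, 0, 0], [0.1, -0.2, 14.8], -1],
    [[0, 0, 0], [0.1, -0.2, 14.8], -1],
    [[0, 0, 0], [0.1, -0.2, 14.8], -1],
    [[0, 0, 0], [0.1, -0.2, 14.8], -1]
  ]
}}

```text
clock: 13.63
position: [0.4302, -0.1012, 0.0513]
ee_rot: [-0.225, 3.132, 0.001]
force: [-0.7, 1.4, 8.7]
width: 0.619
gripper_force: 15.0
```

Emit:
{"op": "drive_tool", "data": {
  "commands": [
    [[0, 0, 0], [0, 0, -2], -1],
    [[0, 0, 0], [0, 0, -5], -1],
    [[0, 0, 0], [0, 0, -8], -1],
    [[0, 0, 0], [0, 0, -11], -1],
    [[0, 0, 0], [0, 0, -12], -1],
    [[0, 0, 0], [0, 0, -12], -1],
    [[0, 0, 0], [0, 0, -12], -1]
  ]
}}

```text
clock: 14.22
position: [0.4297, -0.1011, 0.1708]
ee_rot: [-0.225, 3.132, 0.001]
force: [-0.7, 0.1, -1.8]
width: 0.617
gripper_force: 15.0
```

```bash
python3 - <<'E'
from h import *
go((4,-20.5,64),(4,-20.5,130))
E
```

```text
t 14.22 C [-157.7 -275.9  170.8] F [-0.7  0.1 -1.8] w 56.8 gf 15.0 turn [0.    0.001 0.001]
(4, -20.5, 64) [-16.17  25.53  10.71]
(4, -20.5, 130) [-16.18  25.53   4.11]
```

Emit:
{"op": "drive_tool", "data": {
  "commands": [
    [[0, 0, 0], [-1.5, 2.5, 0], -1],
    [[0, 0, 0], [-3.5, 5.5, 0], -1],
    [[0, 0, 0], [-5.5, 8.7, 0], -1],
    [[0, 0, 0], [-7.5, 12, 0], -1],
    [[0, 0, 0], [-9.7, 15.4, 0], -1],
    [[0, 0, 0], [-12, 18.8, 0], -1],
    [[0, 0, 0], [-14, 22, 0], -1],
    [[0, 0, 0], [-15.5, 24.5, 0], -1],
    [[0, 0, 0], [-16.2, 25.5, 0], -1],
    [[0, 0, 0], [-16.2, 25.5, 2], -1],
    [[0, 0, 0], [-16.2, 25.5, 4.5], -1],
    [[0, 0, 0], [-16.2, 25.5, 4.5], -1],
    [[0, 0, 0], [-16.2, 25.5, 4.5], -1],
    [[0, 0, 0], [-16.2, 25.5, 4.5], -1]
  ]
}}

```text
clock: 15.38
position: [0.5536, 0.1733, 0.1258]
ee_rot: [0.223, -3.133, 0.001]
force: [-0.0, 0.2, -1.3]
width: 0.62
gripper_force: 15.0
```

```bash
python3 - <<'E'
from h import *
go((4,-20.5,65))
E
```

```text
t 15.38 C [  4.  -22.  125.8] F [-0.   0.2 -1.3] w 57.0 gf 15.0 turn [-0.001 -0.001 -0.001]
(4, -20.5, 65) [-0.01  0.15  6.08]
```

Emit:
{"op": "drive_tool", "data": {
  "commands": [
    [[0, 0, 0], [0, 0.1, 1], -1],
    [[0, 0, 0], [0, 0.1, 2], -1],
    [[0, 0, 0], [0, 0.1, 3], -1],
    [[0, 0, 0], [0, 0.1, 3.7], -1],
    [[0, 0, 0], [0, 0.1, 4.4], -1],
    [[0, 0, 0], [0, 0.1, 5], -1],
    [[0, 0, 0], [0, 0.1, 5.5], -1],
    [[0, 0, 0], [0, 0.1, 5.9], -1],
    [[0, 0, 0], [0, 0.1, 5.9], -1],
    [[0, 0, 0], [0, 0.1, 5.9], -1]
  ]
}}

```text
clock: 16.22
position: [0.5535, 0.175, 0.0667]
ee_rot: [0.225, -3.133, 0.0]
force: [0.3, -0.8, -1.2]
width: 0.622
gripper_force: 15.0
```

```bash
python3 - <<'E'
from h import *
go()
E
```

```text
t 16.22 C [  4.2 -20.2  66.7] F [ 0.3 -0.8 -1.2] w 57.2 gf 15.0 turn [-0. -0.  0.]
```

Emit:
{"op": "drive_tool", "data": {
  "commands": [
    [[0, 0, 0], [0, 0, 0.1], 0.5],
    [[0, 0, 0], [0, 0, 0.1], 0.5],
    [[0, 0, 0], [0, 0, 0.1], 0.5],
    [[0, 0, 0], [0, 0, -2], 0.5],
    [[0, 0, 0], [0, 0, -6], 0.5],
    [[0, 0, 0], [0, 0, -10], 0.5],
    [[0, 0, 0], [0, 0, -13], 0.5],
    [[0, 0, 0], [4.9, -41.2, -13], 0.5],
    [[0, 0, 0], [4.9, -41.2, -13], 0.5],
    [[0, 0, 0], [4.9, -41.2, -13], 0.5],
    [[0, 0, 0], [4.9, -41.2, -13], 0.5],
    [[0, 0, 0], [4.9, -41.2, -13], 0.5],
    [[0, 0, 0], [4.9, -41.2, -13], 0.5],
    [[0, 0, 0], [4.9, -41.2, -13], 0.5],
    [[0, 0, 0], [4.9, -41.2, -13], 0.5],
    [[0, 0, 0], [4.9, -41.2, -13], 0.5],
    [[0, 0, 0], [4.9, -41.2, -13], 0.5],
    [[0, 0, 0], [4.9, -41.2, -13], 0.5],
    [[0, 0, 0], [4.9, -41.2, -13], 0.5],
    [[0, 0, 0], [4.9, -41.2, -13], 0.5]
  ]
}}

```text
clock: 17.88
position: [0.5637, -0.2394, 0.1967]
ee_rot: [-0.224, 3.134, 0.001]
force: [0.3, -0.3, -0.2]
width: 0.749
gripper_force: 0.0
```

```bash
python3 - <<'E'
from h import *
go((-44.6,-432.5,60))
im=cams.get_image("top");cv2.imwrite("pics/t5.png",im);cups(im);rim(im,(175,150,280,240),.06,70);rim(im,(175,150,280,240),.078,57.6)
cv2.imwrite("pics/t5c.png",cv2.resize(im[120:270,150:450],(800,400)))
E
```

```text
t 17.88 C [ -44.8 -431.9  196.7] F [ 0.3 -0.3 -0.2] w 68.9 gf 0.0 turn [ 0.001  0.    -0.   ]
(-44.6, -432.5, 60) [-0.02 -0.07 13.67]
d px 359.6 171.4 dia 34.1 C [  -4.1 -319.4   84. ]
rim px [220.5 189.8] r 61.8 exp 64.8 C [  5.4 -18.9  60. ]
rim px [221.  189.5] r 54.1 exp 54.2 C [  4.  -22.1  78. ]
```

View pics/t5c.png

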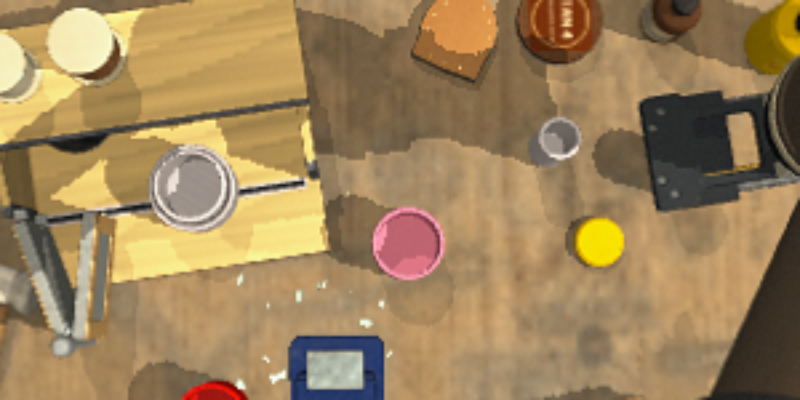

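Cup b sits concentric in a at crop (193,187), cup d is at (558,140), and the gripper is over c.

Emit:
{"op": "drive_tool", "data": {
  "commands": [
    [[0, 0, 0], [0, -0.1, 4], 0.5],
    [[0, 0, 0], [0, -0.1, 8], 0.5],
    [[0, 0, 0], [0, -0.1, 10.5], 0.5],
    [[0, 0, 0], [0, -0.1, 12.5], 0.5],
    [[0, 0, 0], [0, -0.1, 13.6], 0.5],
    [[0, 0, 0], [0, -0.1, 13.6], 0.5],
    [[0, 0, 0], [0, -0.1, 13.6], 0.5],
    [[0, 0, 0], [0, -0.1, 13.6], -1],
    [[0, 0, 0], [0, -0.1, 13.6], -1],
    [[0, 0, 0], [0, -0.1, 13.6], -1],
    [[0, 0, 0], [0, -0.1, 13.6], -1],
    [[0, 0, 0], [0, -0.1, 13.6], -1],
    [[0, 0, 0], [0, -0.1, 13.6], -1],
    [[0, 0, 0], [0, -0.1, 13.6], -1]
  ]
}}

```text
clock: 19.1
position: [0.5645, -0.2407, 0.0615]
ee_rot: [-0.225, 3.132, -0.0]
force: [-0.2, 1.2, 7.0]
width: 0.487
gripper_force: 15.0
```

Emit:
{"op": "drive_tool", "data": {
  "commands": [
    [[0, 0, 0], [0, 0, -2], -1],
    [[0, 0, 0], [0, 0, -5], -1],
    [[0, 0, 0], [0, 0, -8], -1],
    [[0, 0, 0], [0, 0, -11], -1],
    [[0, 0, 0], [0, 0, -14], -1],
    [[0, 0, 0], [0, 0, -14], -1],
    [[0, 0, 0], [0, 0, -14], -1]
  ]
}}

```text
clock: 19.68
position: [0.5647, -0.2412, 0.2023]
ee_rot: [-0.224, 3.13, -0.002]
force: [0.0, -0.2, -2.3]
width: 0.488
gripper_force: 15.0
```

```bash
python3 - <<'E'
from h import *
go((4,-20.5,130))
im=cams.get_image("top");cv2.imwrite("pics/t6.png",im)
E
```

```text
t 19.68 C [ -44.1 -433.8  202.3] F [ 0.  -0.2 -2.3] w 44.9 gf 15.0 turn [-0.001  0.003  0.   ]
(4, -20.5, 130) [-4.79 41.34  7.2 ]
```

Emit:
{"op": "drive_tool", "data": {
  "commands": [
    [[0, 0, 0], [-0.3, 2.5, 0], -1],
    [[0, 0, 0], [-0.8, 6, 0], -1],
    [[0, 0, 0], [-1.2, 9.7, 0], -1],
    [[0, 0, 0], [-1.7, 13.5, 0], -1],
    [[0, 0, 0], [-2.1, 17.3, 0], -1],
    [[0, 0, 0], [-2.5, 21, 0], -1],
    [[0, 0, 0], [-2.9, 25, 0], -1],
    [[0, 0, 0], [-3.3, 29, 0], -1],
    [[0, 0, 0], [-3.7, 33, 0], -1],
    [[0, 0, 0], [-4.2, 36.5, 0], -1],
    [[0, 0, 0], [-4.6, 39.5, 0], -1],
    [[0, 0, 0], [-4.8, 41.3, 0], -1],
    [[0, 0, 0], [-4.8, 41.3, 2], -1],
    [[0, 0, 0], [-4.8, 41.3, 4.8], -1],
    [[0, 0, 0], [-4.8, 41.3, 4.8], -1],
    [[0, 0, 0], [-4.8, 41.3, 4.8], -1],
    [[0, 0, 0], [-4.8, 41.3, 4.8], -1]
  ]
}}

```text
clock: 21.15
position: [0.5525, 0.1743, 0.1529]
ee_rot: [0.223, -3.133, 0.001]
force: [0.6, 0.3, 0.4]
width: 0.488
gripper_force: 15.0
```

```bash
python3 - <<'E'
from h import *
go((4.5,-20.5,83))
E
```

```text
t 21.15 C [  3.  -20.8 152.9] F [0.6 0.3 0.4] w 44.9 gf 15.0 turn [-0.001 -0.001 -0.001]
(4.5, -20.5, 83) [-0.15  0.03  6.99]
```

Emit:
{"op": "drive_tool", "data": {
  "commands": [
    [[0, 0, 0], [-0.1, 0, 1], -1],
    [[0, 0, 0], [-0.1, 0, 2], -1],
    [[0, 0, 0], [-0.1, 0, 3], -1],
    [[0, 0, 0], [-0.1, 0, 4], -1],
    [[0, 0, 0], [-0.1, 0, 5], -1],
    [[0, 0, 0], [-0.1, 0, 5.8], -1],
    [[0, 0, 0], [-0.1, 0, 6.4], -1],
    [[0, 0, 0], [-0.1, 0, 6.9], -1],
    [[0, 0, 0], [-0.1, 0, 6.9], -1],
    [[0, 0, 0], [-0.1, 0, 6.9], -1]
  ]
}}

```text
clock: 21.98
position: [0.5536, 0.1751, 0.0836]
ee_rot: [-0.225, 3.134, -0.0]
force: [0.2, 0.2, -1.2]
width: 0.486
gripper_force: 15.0
```

```bash
python3 - <<'E'
from h import *
go()
E
```

```text
t 21.98 C [  4.2 -20.2  83.6] F [ 0.2  0.2 -1.2] w 44.7 gf 15.0 turn [-0.  0.  0.]
```

Emit:
{"op": "drive_tool", "data": {
  "commands": [
    [[0, 0, 0], [0, 0, 0.1], 0.2],
    [[0, 0, 0], [0, 0, 0.1], 0.2],
    [[0, 0, 0], [0, 0, 0.1], 0.2],
    [[0, 0, 0], [0, 0, -3], 0.2],
    [[0, 0, 0], [0, 0, -7], 0.2],
    [[0, 0, 0], [0, 0, -11], 0.2],
    [[0, 0, 0], [2, 0, -11], -0.3],
    [[0, 0, 0], [5.3, 0, -11], -0.3],
    [[0, 0, 0], [5.3, 0, -11], -0.3],
    [[0, 0, 0], [5.3, 0, -11], -0.3],
    [[0, 0, 0], [5.3, 0, -11], -0.3]
  ]
}}

```text
clock: 22.9
position: [0.5014, 0.1679, 0.1941]
ee_rot: [-0.225, 3.132, 0.001]
force: [-0.1, -0.1, -0.6]
width: 0.356
gripper_force: 0.0
```

```bash
python3 - <<'E'
from h import *
go((-48,-20,40))
im=cams.get_image("top");cv2.imwrite("pics/t7.png",im); cups(im)
cv2.imwrite("pics/t7c.png",cv2.resize(im[130:270,150:320],(728,600)))
E
```

```text
t 22.9 C [-48.4 -19.9 194.1] F [-0.1 -0.1 -0.6] w 32.8 gf 0.0 turn [0.001 0.001 0.001]
(-48, -20, 40) [-0.02 -0.02 15.41]
d px 359.5 171.4 dia 34.5 C [  -4.  -319.2   84. ]
```

View pics/t7c.png

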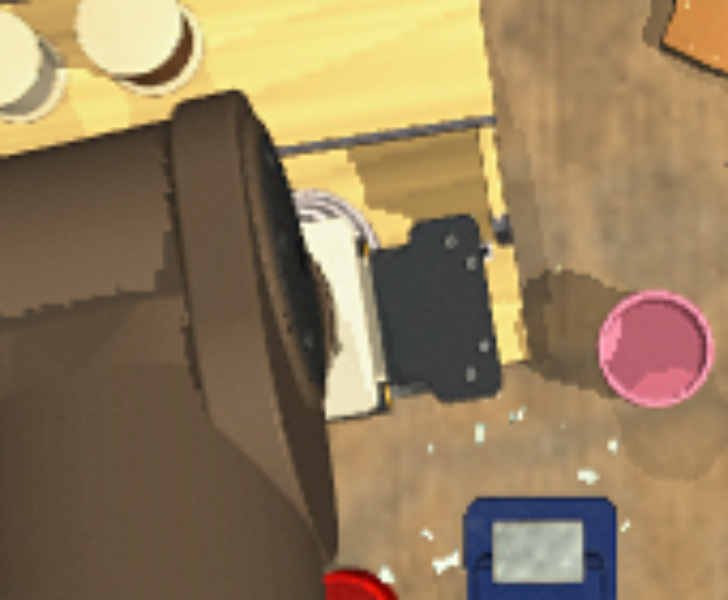

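The nest's concentric rims show behind the gripper at crop (335,210). I'll lower in front of it and push it in.

Emit:
{"op": "drive_tool", "data": {
  "commands": [
    [[0, 0, 0], [0, 0, 4], -0.3],
    [[0, 0, 0], [0, 0, 8], -0.3],
    [[0, 0, 0], [0, 0, 11], -0.3],
    [[0, 0, 0], [0, 0, 13.5], -0.3],
    [[0, 0, 0], [0, 0, 15.4], -0.3],
    [[0, 0, 0], [0, 0, 15.4], -0.3],
    [[0, 0, 0], [0, 0, 15.4], -0.3]
  ]
}}

```text
clock: 23.53
position: [0.5013, 0.167, 0.039]
ee_rot: [0.224, -3.132, 0.002]
force: [0.3, 0.3, 0.6]
width: 0.348
gripper_force: 0.0
```

Emit:
{"op": "drive_tool", "data": {
  "commands": [
    [[0, 0, 0], [-0.3, 0, 0], -0.3],
    [[0, 0, 0], [-0.6, 0, 0], -0.3],
    [[0, 0, 0], [-0.9, 0, 0], -0.3],
    [[0, 0, 0], [-1.2, 0, 0], -0.3],
    [[0, 0, 0], [-1.5, 0, 0], -0.3],
    [[0, 0, 0], [-1.8, 0, 0], -0.3],
    [[0, 0, 0], [-2.1, 0, 0], -0.3],
    [[0, 0, 0], [-2.4, 0, 0], -0.3],
    [[0, 0, 0], [-2.7, 0, 0], -0.3],
    [[0, 0, 0], [-3, 0, 0], -0.3],
    [[0, 0, 0], [-3.3, 0, 0], -0.3],
    [[0, 0, 0], [-3.6, 0, 0], -0.3],
    [[0, 0, 0], [-3.9, 0, 0], -0.3],
    [[0, 0, 0], [-4.2, 0, 0], -0.3],
    [[0, 0, 0], [-4.4, 0, 0], -0.3],
    [[0, 0, 0], [-4.4, 0, 0], -0.3]
  ]
}}

```text
clock: 24.87
position: [0.5454, 0.1739, 0.0397]
ee_rot: [-0.224, 3.133, -0.0]
force: [-1.4, 0.7, 0.2]
width: 0.348
gripper_force: 0.6
```

```bash
python3 - <<'E'
from h import *
go()
E
```

```text
t 24.87 C [ -4.1 -20.2  39.7] F [-1.4  0.7  0.2] w 32.0 gf 0.6 turn [-0.     0.001  0.   ]
```

Emit:
{"op": "drive_tool", "data": {
  "commands": [
    [[0, 0, 0], [1, 0, 0], -0.3],
    [[0, 0, 0], [2, 0, 0], -0.3],
    [[0, 0, 0], [2.5, 0, 0], -0.3],
    [[0, 0, 0], [2.5, 0, -4], -0.3],
    [[0, 0, 0], [2.5, 0, -8], -0.3],
    [[0, 0, 0], [2.5, 0, -12], -0.3],
    [[0, 0, 0], [2.5, 0, -16.5], 0.1],
    [[0, 0, 0], [0, -29.9, -16.5], 0.1],
    [[0, 0, 0], [0, -29.9, -16.5], 0.1],
    [[0, 0, 0], [0, -29.9, -16.5], 0.1],
    [[0, 0, 0], [0, -29.9, -16.5], 0.1],
    [[0, 0, 0], [0, -29.9, -16.5], 0.1],
    [[0, 0, 0], [0, -29.9, -16.5], 0.1],
    [[0, 0, 0], [0, -29.9, -16.5], 0.1],
    [[0, 0, 0], [0, -29.9, -16.5], 0.1],
    [[0, 0, 0], [0, -29.9, -16.5], 0.1],
    [[0, 0, 0], [0, -29.9, -16.5], 0.1]
  ]
}}

```text
clock: 26.28
position: [0.5866, -0.1222, 0.2044]
ee_rot: [0.222, -3.133, -0.001]
force: [0.8, 0.5, 0.2]
width: 0.552
gripper_force: 0.0
```

```bash
python3 - <<'E'
from h import *
go((-4,-319.3,70))
im=cams.get_image("top");cv2.imwrite("pics/t8.png",im); cups(im)
rim(im,(180,140,280,240),.06,70);rim(im,(180,140,280,240),.096,45.2)
cv2.imwrite("pics/t8c.png",cv2.resize(im[130:230,170:290],(720,600),interpolation=cv2.INTER_CUBIC))
E
```

```text
t 26.28 C [  -5.5 -319.2  204.4] F [0.8 0.5 0.2] w 50.8 gf 0.0 turn [ 0.001 -0.    -0.001]
(-4, -319.3, 70) [-0.15 -0.02 13.44]
b px 439.5 282.0 dia 55.6 C [-263.7 -454.    64. ]
rim px [219.2 174.5] r 61.9 exp 64.8 C [ 38.7 -21.2  60. ]
rim px [219.5 174.2] r 46.4 exp 43.2 C [ 34.5 -25.6  96. ]
rim px [220.  179.5] r 42.0 exp 43.2 C [ 23.4 -25.   96. ]
```

View pics/t8c.png

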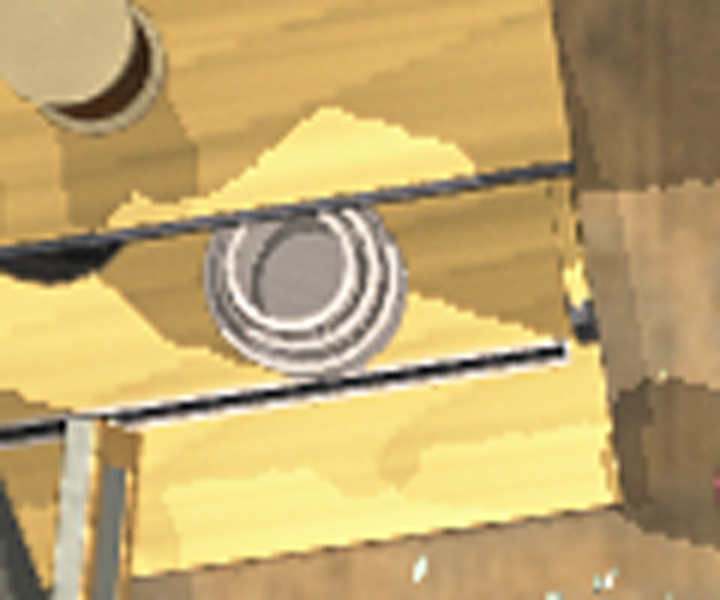

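Cup a's outline is centred at crop (305,279) and c's ring at about (295,265). The nest stands just behind the track, with its rear edge under the roof line. Next I check the room for d between c's centre and the roof edge.

```bash
python3 - <<'E'
from h import *
im=cv2.imread("pics/t8.png")
P=lambda p,h:(toC(unproj("top",px(p,(170,130),6),h)[0])*1000).round(1)
print("a",P((305,279),.06),"c",P((295,265),.096))
# expected positions if c at given C
for x in(30,33,36,39): print(x,((proj("top",[toW((x/1e3,-.0205,.096)),toW((x/1e3-.0226,-.0205,.096)),toW((x/1e3,-.0431,.096)),toW((x/1e3,.0021,.096)),toW((x/1e3-.035,-.0205,.06)),toW((.052,-.0205,.128)),toW((.052,-.0205,.120))])-[170,130]+.5)*6-.5).round(0).tolist())
go()
E
python3 -c "
import cv2;im=cv2.imread('pics/t8.png');cv2.imwrite('pics/t8d.png',cv2.resize(im[155:200,195:245],(800,600),interpolation=cv2.INTER_CUBIC)[:,:])"
```

```text
a [ 34.9 -23.2  60. ] c [ 35.8 -24.2  96. ]
30 [[287.0, 283.0], [296.0, 346.0], [351.0, 273.0], [224.0, 293.0], [314.0, 389.0], [265.0, 210.0], [269.0, 213.0]]
33 [[286.0, 275.0], [295.0, 338.0], [349.0, 265.0], [222.0, 284.0], [313.0, 380.0], [265.0, 210.0], [269.0, 213.0]]
36 [[284.0, 266.0], [294.0, 329.0], [348.0, 256.0], [221.0, 276.0], [312.0, 372.0], [265.0, 210.0], [269.0, 213.0]]
39 [[283.0, 258.0], [293.0, 321.0], [347.0, 248.0], [220.0, 268.0], [310.0, 364.0], [265.0, 210.0], [269.0, 213.0]]
t 26.33 C [  -5.1 -317.8  204.4] F [-0.3 -0.1  0.4] w 50.3 gf 0.0 turn [ 0.001 -0.     0.001]
```

View pics/t8d.png

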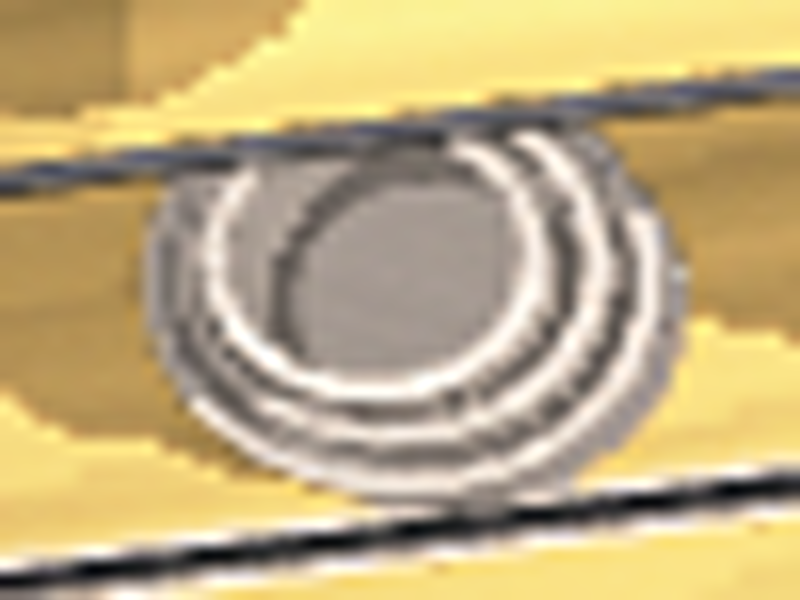

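c's ring spans crop 205–552 with its bottom at 405, so c is centred near cupboard (35,-23) and d fits just in front of the roof edge. Now I grasp d.

Emit:
{"op": "drive_tool", "data": {
  "commands": [
    [[0, 0, 0], [-0.1, -0.1, 4], 0.1],
    [[0, 0, 0], [-0.1, -0.1, 8], 0.1],
    [[0, 0, 0], [-0.1, -0.1, 10.5], 0.1],
    [[0, 0, 0], [-0.1, -0.1, 12.5], 0.1],
    [[0, 0, 0], [-0.1, -0.1, 13.4], 0.1],
    [[0, 0, 0], [-0.1, -0.1, 13.4], 0.1],
    [[0, 0, 0], [-0.1, -0.1, 13.4], 0.1],
    [[0, 0, 0], [-0.1, -0.1, 13.4], -1],
    [[0, 0, 0], [-0.1, -0.1, 13.4], -1],
    [[0, 0, 0], [-0.1, -0.1, 13.4], -1],
    [[0, 0, 0], [-0.1, -0.1, 13.4], -1],
    [[0, 0, 0], [-0.1, -0.1, 13.4], -1],
    [[0, 0, 0], [-0.1, -0.1, 13.4], -1],
    [[0, 0, 0], [-0.1, -0.1, 13.4], -1]
  ]
}}

```text
clock: 27.5
position: [0.5893, -0.1229, 0.0718]
ee_rot: [-0.225, 3.131, 0.0]
force: [-0.0, 1.8, 7.4]
width: 0.358
gripper_force: 15.0
```

```bash
python3 - <<'E'
from h import *
go()
E
```

```text
t 27.5 C [  -2.9 -320.3   71.8] F [-0.   1.8  7.4] w 33.0 gf 15.0 turn [-0.     0.002  0.   ]
```

Emit:
{"op": "drive_tool", "data": {
  "commands": [
    [[0, 0, 0], [0, 0, -2], -1],
    [[0, 0, 0], [0, 0, -5], -1],
    [[0, 0, 0], [0, 0, -8], -1],
    [[0, 0, 0], [0, 0, -11], -1],
    [[0, 0, 0], [0, 0, -14], -1],
    [[0, 0, 0], [0, 0, -14], -1],
    [[0, 0, 0], [0, 0, -14], -1]
  ]
}}

```text
clock: 28.08
position: [0.5893, -0.1233, 0.2125]
ee_rot: [-0.224, 3.13, -0.0]
force: [0.6, 0.2, -2.2]
width: 0.355
gripper_force: 15.0
```

```bash
python3 - <<'E'
from h import *
go((32.5,-23,215),(32.5,-23,102))
im=cams.get_image("top");cv2.imwrite("pics/t9.png",im); rim(im,(180,140,280,240),.06,70)
im8=cv2.imread("pics/t8.png");print(np.abs(im.astype(int)-im8)[160:195,195:245].mean())
E
```

```text
t 28.08 C [  -3.  -320.7  212.5] F [ 0.6  0.2 -2.2] w 32.7 gf 15.0 turn [-0.001  0.004  0.   ]
(32.5, -23, 215) [-3.55 29.77 -0.25]
(32.5, -23, 102) [-3.5  29.77 11.05]
rim px [219.2 174.5] r 61.9 exp 64.8 C [ 38.7 -21.2  60. ]
1.9038095238095238
```

Emit:
{"op": "drive_tool", "data": {
  "commands": [
    [[0, 0, 0], [-0.3, 2.5, 0], -1],
    [[0, 0, 0], [-0.7, 6, 0], -1],
    [[0, 0, 0], [-1.2, 9.7, 0], -1],
    [[0, 0, 0], [-1.7, 13.5, 0], -1],
    [[0, 0, 0], [-2.1, 17.3, 0], -1],
    [[0, 0, 0], [-2.5, 21, 0], -1],
    [[0, 0, 0], [-2.9, 24.5, 0], -1],
    [[0, 0, 0], [-3.3, 27.5, 0], -1],
    [[0, 0, 0], [-3.6, 29.7, 0], -1],
    [[0, 0, 0], [-3.6, 29.7, 0], -1],
    [[0, 0, 0], [-3.6, 29.7, 0], -1],
    [[0, 0, 0], [-3.6, 29.7, 0], -1],
    [[0, 0, 0], [-3.6, 29.7, 0], -1]
  ]
}}

```text
clock: 29.22
position: [0.5814, 0.1742, 0.2101]
ee_rot: [0.221, -3.133, 0.002]
force: [-1.0, 0.1, -0.6]
width: 0.359
gripper_force: 15.0
```

```bash
python3 - <<'E'
from h import *
go((33.3,-23,102))
E
```

```text
t 29.22 C [ 31.7 -25.  210.1] F [-1.   0.1 -0.6] w 33.1 gf 15.0 turn [-0.001 -0.001 -0.002]
(33.3, -23, 102) [-0.17  0.21 10.81]
```

Emit:
{"op": "drive_tool", "data": {
  "commands": [
    [[0, 0, 0], [-0.1, 0.2, 2], -1],
    [[0, 0, 0], [-0.1, 0.2, 4], -1],
    [[0, 0, 0], [-0.1, 0.2, 5], -1],
    [[0, 0, 0], [-0.1, 0.2, 6], -1],
    [[0, 0, 0], [-0.1, 0.2, 7], -1],
    [[0, 0, 0], [-0.1, 0.2, 7.5], -1],
    [[0, 0, 0], [-0.1, 0.2, 7.5], -1],
    [[0, 0, 0], [-0.1, 0.2, 7.5], -1]
  ]
}}

```text
clock: 29.88
position: [0.5824, 0.178, 0.1358]
ee_rot: [0.224, -3.133, 0.0]
force: [0.7, -0.3, -0.6]
width: 0.363
gripper_force: 15.0
```

```bash
python3 - <<'E'
from h import *
go((33.3,-23,102))
E
```

```text
t 29.88 C [ 33.2 -21.4 135.8] F [ 0.7 -0.3 -0.6] w 33.4 gf 15.0 turn [-0. -0. -0.]
(33.3, -23, 102) [-0.01 -0.16  3.38]
```

Emit:
{"op": "drive_tool", "data": {
  "commands": [
    [[0, 0, 0], [0, -0.1, 0.8], -1],
    [[0, 0, 0], [0, -0.1, 1.6], -1],
    [[0, 0, 0], [0, -0.1, 2.3], -1],
    [[0, 0, 0], [0, -0.1, 2.8], -1],
    [[0, 0, 0], [0, -0.1, 3.2], -1],
    [[0, 0, 0], [0, -0.1, 3.3], -1],
    [[0, 0, 0], [0, -0.1, 3.3], -1]
  ]
}}

```text
clock: 30.47
position: [0.5822, 0.1771, 0.1023]
ee_rot: [0.224, -3.133, 0.0]
force: [1.2, -0.0, -1.1]
width: 0.359
gripper_force: 15.0
```

```bash
python3 - <<'E'
from h import *
go()
E
```

```text
t 30.47 C [ 32.9 -22.2 102.3] F [ 1.2 -0.  -1.1] w 33.0 gf 15.0 turn [-0.    -0.001  0.   ]
```

Emit:
{"op": "drive_tool", "data": {
  "commands": [
    [[0, 0, 0], [0, 0, 0.1], 0],
    [[0, 0, 0], [0, 0, 0.1], 0],
    [[0, 0, 0], [0, 0, 0.1], 0],
    [[0, 0, 0], [0, 0, -3], 0],
    [[0, 0, 0], [0, 0, -7], 0],
    [[0, 0, 0], [0, 0, -11], 0],
    [[0, 0, 0], [0, 0, -12], -0.1],
    [[0, 0, 0], [14.1, 11, -12], -0.1],
    [[0, 0, 0], [14.1, 11, -12], -0.1],
    [[0, 0, 0], [14.1, 11, -12], -0.1],
    [[0, 0, 0], [14.1, 11, -12], -0.1],
    [[0, 0, 0], [14.1, 11, -12], -0.1],
    [[0, 0, 0], [14.1, 11, -12], -0.1],
    [[0, 0, 0], [14.1, 11, -12], -0.1],
    [[0, 0, 0], [14.1, 11, -12], -0.1]
  ]
}}

```text
clock: 31.72
position: [0.4283, 0.2654, 0.2231]
ee_rot: [-0.223, 3.133, 0.0]
force: [0.2, 0.0, -0.2]
width: 0.451
gripper_force: 0.0
```

```bash
python3 - <<'E'
from h import *
go((-108,87,112))
im=cams.get_image("top");cv2.imwrite("pics/t10.png",im)
cv2.imwrite("pics/t10c.png",cv2.resize(im[130:230,170:290],(720,600),interpolation=cv2.INTER_CUBIC))
E
```

```text
t 31.72 C [-106.9   87.   223.1] F [ 0.2  0.  -0.2] w 41.5 gf 0.0 turn [ 0.     0.001 -0.001]
(-108, 87, 112) [ 0.12 -0.   11.11]
```

View pics/t10c.png

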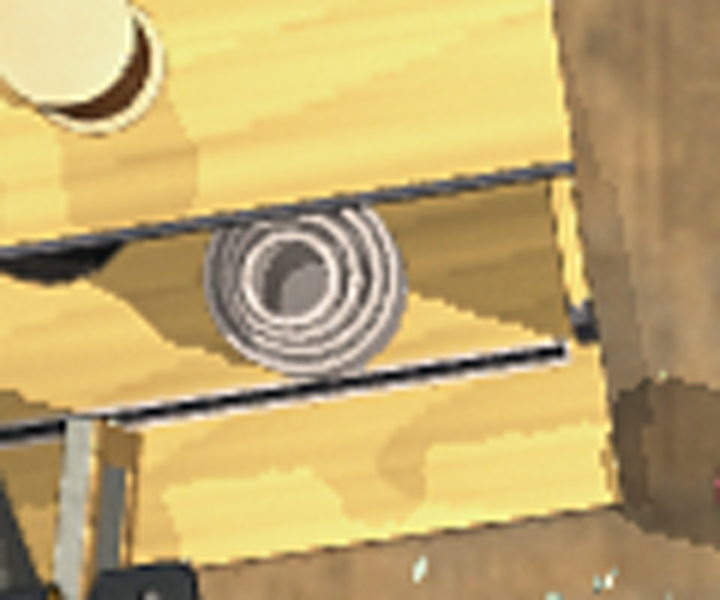

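All four cups are nested concentrically at crop (300,280), behind the track. Now I grip the knob and shut the door.

Emit:
{"op": "drive_tool", "data": {
  "commands": [
    [[0, 0, 0], [0.1, 0, 4], -0.1],
    [[0, 0, 0], [0.1, 0, 7], -0.1],
    [[0, 0, 0], [0.1, 0, 9.5], -0.1],
    [[0, 0, 0], [0.1, 0, 11], -0.1],
    [[0, 0, 0], [0.1, 0, 11], -0.1],
    [[0, 0, 0], [0.1, 0, 11], -1],
    [[0, 0, 0], [0.1, 0, 11], -1],
    [[0, 0, 0], [0.1, 0, 11], -1],
    [[0, 0, 0], [0.1, 0, 11], -1],
    [[0, 0, 0], [0.1, 0, 11], -1],
    [[0, 0, 0], [0.1, 0, 11], -1]
  ],
  "newtons": 10
}}

```text
clock: 32.68
position: [0.4269, 0.2663, 0.1137]
ee_rot: [-0.225, 3.132, 0.002]
force: [-1.3, 0.1, 7.1]
width: 0.176
gripper_force: 10.0
```

```bash
python3 - <<'E'
from h import *
t=np.array([1.25,1.1,.95,.8,.65,.5,.35,.2,.1,0])
go(*[(round(-110*np.sin(a)),round(110-110*np.cos(a)),113) for a in t])
E
```

```text
t 32.68 C [-108.1   88.1  113.7] F [-1.3  0.1  7.1] w 16.2 gf 10.0 turn [0.001 0.002 0.   ]
(-104, 75, 113) [-0.41 -1.31  0.07]
(-98, 60, 113) [-1.01 -2.81  0.07]
(-89, 46, 113) [-1.91 -4.21  0.07]
(-79, 33, 113) [-2.91 -5.51  0.07]
(-67, 22, 113) [-4.11 -6.61  0.07]
(-53, 13, 113) [-5.51 -7.51  0.07]
(-38, 7, 113) [-7.01 -8.11  0.07]
(-22, 2, 113) [-8.61 -8.61  0.07]
(-11, 1, 113) [-9.71 -8.71  0.07]
(0, 0, 113) [-10.81  -8.81   0.08]
```

Emit:
{"op": "drive_tool", "data": {
  "commands": [
    [[0, 0, 0], [-0.2, -0.6, 0], -1],
    [[0, 0, 0], [-0.4, -1.3, 0], -1],
    [[0, 0, 0], [-0.7, -2.1, 0], -1],
    [[0, 0, 0], [-1, -2.8, 0], -1],
    [[0, 0, 0], [-1.5, -3.5, 0], -1],
    [[0, 0, 0], [-1.9, -4.2, 0], -1],
    [[0, 0, 0], [-2.4, -4.9, 0], -1],
    [[0, 0, 0], [-2.9, -5.5, 0], -1],
    [[0, 0, 0], [-3.5, -6.1, 0], -1],
    [[0, 0, 0], [-4.1, -6.6, 0], -1],
    [[0, 0, 0], [-4.8, -7.1, 0], -1],
    [[0, 0, 0], [-5.5, -7.5, 0], -1],
    [[0, 0, 0], [-6.3, -7.8, 0], -1],
    [[0, 0, 0], [-7, -8.1, 0], -1],
    [[0, 0, 0], [-7.8, -8.4, 0], -1],
    [[0, 0, 0], [-8.6, -8.6, 0], -1],
    [[0, 0, 0], [-8.6, -8.6, 0], -1],
    [[0, 0, 0], [-8.6, -8.6, 0], -1]
  ]
}}

```text
clock: 34.18
position: [0.5248, 0.1946, 0.1131]
ee_rot: [-0.226, 3.132, 0.003]
force: [0.5, 6.7, 4.2]
width: 0.173
gripper_force: 10.0
```

```bash
python3 - <<'E'
from h import *
go((0,0,113))
E
```

```text
t 34.18 C [-21.5   3.2 113.1] F [0.5 6.7 4.2] w 15.9 gf 10.0 turn [0.002 0.002 0.001]
(0, 0, 113) [-2.14 -0.32  0.02]
```

Emit:
{"op": "drive_tool", "data": {
  "commands": [
    [[0, 0, 0], [-0.6, 0, 0], -1],
    [[0, 0, 0], [-1.2, 0, 0], -1],
    [[0, 0, 0], [-1.7, 0, 0], -1],
    [[0, 0, 0], [-2.1, 0, 0], -1],
    [[0, 0, 0], [-2.4, 0, 0], -1],
    [[0, 0, 0], [-2.4, 0, 0], -1],
    [[0, 0, 0], [-2.4, 0, 0], -1],
    [[0, 0, 0], [-2.4, 0, 0], -1]
  ]
}}

```text
clock: 34.85
position: [0.5441, 0.1964, 0.1116]
ee_rot: [0.225, -3.127, 0.0]
force: [-8.3, 3.1, 4.6]
width: 0.169
gripper_force: 10.0
```

```bash
python3 - <<'E'
from h import *
go((0,0,113))
E
```

```text
t 34.85 C [ -2.1   2.3 111.6] F [-8.3  3.1  4.6] w 15.5 gf 10.0 turn [ 0.    -0.007  0.001]
(0, 0, 113) [-0.21 -0.23 -0.14]
```

Emit:
{"op": "drive_tool", "data": {
  "commands": [
    [[0, 0, 0], [-0.3, 0, 0], -1],
    [[0, 0, 0], [-0.3, 0, 0], -1],
    [[0, 0, 0], [-0.3, 0, 0], -1],
    [[0, 0, 0], [0, 0, 0], -1],
    [[0, 0, 0], [0, 0, 0], -0.2],
    [[0, 0, 0], [0, 0, 0], -0.2],
    [[0, 0, 0], [0, 0, 0], -0.2],
    [[0, 0, 0], [0, 0, -4], -0.2],
    [[0, 0, 0], [0, 0, -8], -0.2],
    [[0, 0, 0], [0, 0, -12], -0.2],
    [[0, 0, 0], [12, 0, -12], -0.2],
    [[0, 0, 0], [14, 20, -12], -0.2],
    [[0, 0, 0], [14, 20, -12], -0.2],
    [[0, 0, 0], [14, 20, -12], -0.2],
    [[0, 0, 0], [14, 20, -12], -0.2],
    [[0, 0, 0], [14, 20, -12], -0.2],
    [[0, 0, 0], [14, 20, -12], -0.2],
    [[0, 0, 0], [14, 20, -12], -0.2],
    [[0, 0, 0], [14, 20, -12], -0.2],
    [[0, 0, 0], [14, 20, -12], -0.2]
  ]
}}

```text
clock: 36.52
position: [0.3815, 0.3732, 0.2329]
ee_rot: [-0.222, 3.133, -0.001]
force: [0.7, -0.1, -0.1]
width: 0.398
gripper_force: 0.0
```

```bash
python3 - <<'E'
from h import *
go()
im=cams.get_image("top");cv2.imwrite("pics/t11.png",im)
cv2.imwrite("pics/t11c.png",cv2.resize(im[120:240,140:290],(750,600),interpolation=cv2.INTER_CUBIC))
print("pin exp shut",(proj("top",toW((0,0,.14)))-[140,120]+.5)*5)
E
```

```text
t 36.52 C [-137.9  200.4  232.9] F [ 0.7 -0.1 -0.1] w 36.6 gf 0.0 turn [-0.001  0.001 -0.002]
pin exp shut [[336.35353013 355.59525055]]
```

View pics/t11c.png

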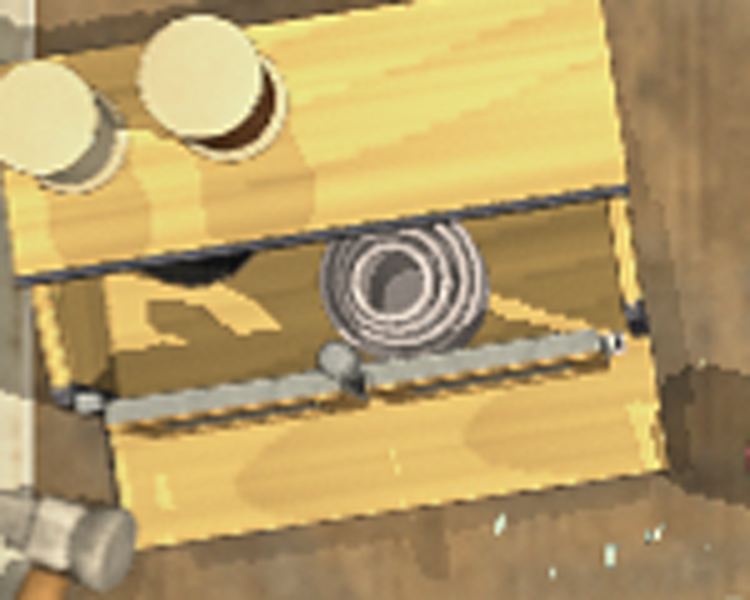

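The door is flat: the knob is at crop (338,357), and (336,356) is expected when shut. The nest stands behind it at (400,288), and the arm is clear.

```bash
python3 -c "
from cell import job
print(job.sign_off())"
```

```text
the job is handed in; nothing more can be done
None
```

I pushed the door fully back, nested all four cups in size order on the cupboard floor, shut the door flat again and handed the job in at about 37 s; the last picture showed it all in place, but the hand-in gave no verdict.

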